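Find the full screw tin by hefting it

TASK

One of the three identical closed screw tins on the board is full and clearly heavier than the other two, but you can only tell by feel. Working from left to right as the robot sees them, grip each tin, lift it straight up a good 5 cm off its cork pad to heft it for about a second, and stand it back upright on the same pad. Then take the heaviest and hold it up, upright and still, with its underside 20 cm above the bench, and finish while still holding it there (if it is the last one you may keep it in hand), with the two lighter tins standing on their own pads, no tin ever knocked over and the padlock, clamp and tape roll left where they lie.

Things in the scene. Friction and masses are not known exactly. Their poses are not given: they have to be found in the camera images.
- tin_a_center (a point): one of three closed tins that look exactly alike: upright cylinder, 55 mm in diameter, 80 mm high, bare metal with a green band and a pressed-on lid that does not come off. Point at its centre, 40 mm above its underside, z up along the tin. At the start it stands on one of the three cork pads (within 5 mm of the pad's centre); which tin is on which pad changes. Loose; a full tin weighs 0.5 to 0.75 kg, a part-empty one 0.13 to 0.27 kg
- tin_b_center (a point): one of three closed tins that look exactly alike: upright cylinder, 55 mm in diameter, 80 mm high, bare metal with a green band and a pressed-on lid that does not come off. Point at its centre, 40 mm above its underside, z up along the tin. At the start it stands on one of the three cork pads (within 5 mm of the pad's centre); which tin is on which pad changes. Loose; a full tin weighs 0.5 to 0.75 kg, a part-empty one 0.13 to 0.27 kg
- tin_c_center (a point): one of three closed tins that look exactly alike: upright cylinder, 55 mm in diameter, 80 mm high, bare metal with a green band and a pressed-on lid that does not come off. Point at its centre, 40 mm above its underside, z up along the tin. At the start it stands on one of the three cork pads (within 5 mm of the pad's centre); which tin is on which pad changes. Loose; a full tin weighs 0.5 to 0.75 kg, a part-empty one 0.13 to 0.27 kg
- tin_a: the same tin as tin_a_center; origin at the centre of its underside, z up
- tin_b: the same tin as tin_b_center; origin at the centre of its underside, z up
- tin_c: the same tin as tin_c_center; origin at the centre of its underside, z up
- board: dark brown wooden board screwed to the bench, 100 x 380 x 18 mm high, with three flat light-brown cork pads, 72 mm in diameter and flush with its top, in a row 115 mm apart. Origin at the centre of its underside, on the bench; its y axis runs along the row to the left, x to the far side, z up; turned by up to 0.3 rad from the bench. It cannot move
- pad_left (a point): centre of the left cork pad, on the board's top (18 mm above the bench); axes as the board's
- pad_middle (a point): centre of the middle cork pad, on the board's top; axes as the board's
- pad_right (a point): centre of the right cork pad, on the board's top; axes as the board's
- padlock_center (a point): brass padlock lying flat, 59 x 38 x 13 mm, loose, between the board and the robot; point at its centre. Bystander
- spring_clamp_center (a point): orange spring clamp lying flat, 100 x 55 x 16 mm, loose, between the board and the robot; point at its centre. Bystander
- tape_roll_center (a point): brown roll of tape lying flat, 74 mm in diameter, 25 mm high, loose, beyond the board; point at its centre. Bystander
Not all that is in view belongs to the job. What is shaped like the tin_b but blue or orange is not meant.

How it is judged (in metres and radians):
On the way, in this order (a step that is already met when the one before it is completed fails the run):
1. the tin on the left pad is lifted by the gripper at least 25 mm, above its pad (((height (world z) of tin_a_center above 0.083 m and horizontal distance between tin_a_center and pad_left below 0.055 m and contact force between the fingers and tin_a above 0.5 N) or (height (world z) of tin_b_center above 0.083 m and horizontal distance between tin_b_center and pad_left below 0.055 m and contact force between the fingers and tin_b above 0.5 N) or (height (world z) of tin_c_center above 0.083 m and horizontal distance between tin_c_center and pad_left below 0.055 m and contact force between the fingers and tin_c above 0.5 N))), for 0.3 s.
2. the tin on the middle pad is lifted by the gripper at least 25 mm, above its pad (((height (world z) of tin_a_center above 0.083 m and horizontal distance between tin_a_center and pad_middle below 0.055 m and contact force between the fingers and tin_a above 0.5 N) or (height (world z) of tin_b_center above 0.083 m and horizontal distance between tin_b_center and pad_middle below 0.055 m and contact force between the fingers and tin_b above 0.5 N) or (height (world z) of tin_c_center above 0.083 m and horizontal distance between tin_c_center and pad_middle below 0.055 m and contact force between the fingers and tin_c above 0.5 N))), for 0.3 s.
3. the tin on the right pad is lifted by the gripper at least 25 mm, above its pad (((height (world z) of tin_a_center above 0.083 m and horizontal distance between tin_a_center and pad_right below 0.055 m and contact force between the fingers and tin_a above 0.5 N) or (height (world z) of tin_b_center above 0.083 m and horizontal distance between tin_b_center and pad_right below 0.055 m and contact force between the fingers and tin_b above 0.5 N) or (height (world z) of tin_c_center above 0.083 m and horizontal distance between tin_c_center and pad_right below 0.055 m and contact force between the fingers and tin_c above 0.5 N))), for 0.3 s.
At the end, for the whole second after the job is handed in: The full tin is gripped, its underside at least 150 mm above the bench, upright within 20 degrees, still, touching no board or tin; the two lighter tins stand upright, untouched, within 30 mm of where they started; both are light (each presses on the board with under 3.8 N) (((height (world z) of tin_a_center above 0.19 m and angle between tin_a_center's own z axis and vertical below 0.35 rad and linear speed of tin_a below 0.05 m/s and contact force between the fingers and tin_a above 1 N and contact force between tin_a and board below 0.1 N and contact force between tin_b and board between 0.8 and 3.8 N and contact force between each of tin_a, the arm, the fingers and tin_b below 0.1 N and distance of each of tin_b_center, tin_c_center from where it was at the start of the episode below 0.03 m and angle between each of tin_b_center, tin_c_center's own z axis and vertical below 0.1 rad and linear speed of each of tin_b, tin_c below 0.03 m/s and contact force between tin_c and board between 0.8 and 3.8 N and contact force between each of tin_a, the arm, the fingers and tin_c below 0.1 N) or (height (world z) of tin_b_center above 0.19 m and angle between tin_b_center's own z axis and vertical below 0.35 rad and linear speed of tin_b below 0.05 m/s and contact force between the fingers and tin_b above 1 N and contact force between tin_b and board below 0.1 N and contact force between tin_a and board between 0.8 and 3.8 N and contact force between each of tin_b, the arm, the fingers and tin_a below 0.1 N and distance of each of tin_a_center, tin_c_center from where it was at the start of the episode below 0.03 m and angle between each of tin_a_center, tin_c_center's own z axis and vertical below 0.1 rad and linear speed of each of tin_a, tin_c below 0.03 m/s and contact force between tin_c and board between 0.8 and 3.8 N and contact force between each of tin_b, the arm, the fingers and tin_c below 0.1 N) or (height (world z) of tin_c_center above 0.19 m and angle between tin_c_center's own z axis and vertical below 0.35 rad and linear speed of tin_c below 0.05 m/s and contact force between the fingers and tin_c above 1 N and contact force between tin_c and board below 0.1 N and contact force between tin_a and board between 0.8 and 3.8 N and contact force between each of tin_c, the arm, the fingers and tin_a below 0.1 N and distance of each of tin_a_center, tin_b_center from where it was at the start of the episode below 0.03 m and angle between each of tin_a_center, tin_b_center's own z axis and vertical below 0.1 rad and linear speed of each of tin_a, tin_b below 0.03 m/s and contact force between tin_b and board between 0.8 and 3.8 N and contact force between each of tin_c, the arm, the fingers and tin_b below 0.1 N))); the arm keeps its last pose, push and grip.
It fails at once if a tin is knocked over (tilted more than 45 degrees) (angle between any of tin_a_center, tin_b_center, tin_c_center's own z axis and vertical above 0.785 rad).
It fails at once if the padlock, the spring clamp or the tape roll is moved more than 30 mm (distance of any of padlock_center, spring_clamp_center, tape_roll_center from where it was at the start of the episode above 0.03 m).
It also fails if it takes over 64 s, if anything falls off the work surface, if the arm or the gripper's body presses on something with over 40 N, if the wrist force passes 120 N, or if a joint passes its speed limit or range.

ROBOT

A 7-joint arm with a two-finger parallel gripper is mounted at the origin on a cart in front of the work surface, level with it; the furniture and walls round the work are solid. World frame = base frame: x ahead of the robot, y to its left, z up, the work surface at z = 0. Lengths are in m, angles in degrees, forces in N, time in s.
With the tool pointing down it reaches from about 0.425 to 0.8 m from the base axis. Payload 8.3 kg.
Tool frame: the origin (TCP) lies at the very end of the fingers, on their centre line; the grasp point (between the pads) lies 19 mm behind it (grip_point_offset is the distance from the TCP to the grasp point, in m); z points along the fingers, y is the line along which they close (so a half turn about z gives the same grasp; the last joint's range is limited). The gripper opens to 85 mm and grips with 20 to 120 N. Pads are 22 mm wide; open, the fingers measure 114 mm over their backs; the gripper's body (76 mm by 85 mm) begins 54 mm behind the grasp point. The pads swing forward as they close: fully open they stand 13 mm farther back than shut.
Start: joints at [68.761, 21.967, 0.94, 78.501, -0.361, 79.538, -2.664], TCP at [0.189, -0.596, 0.231] pointing down, gripper open.
Joint ranges: [-169.22, 169.22], [-14.56, 117.87], [-87.37, 89.26], [10.42, 133.3], [-82.24, 262.24], [0.94, 117.77], [-172.7, 172.7]. Speed limits (degrees/s): [136.94, 136.94, 172.46, 172.46, 180, 180, 180].

INTERFACE

Orientations are given as a 3x3 rotation matrix whose columns are the frame's x, y, z axes.
In Python, from cell import get_state, snapshot, hand_in, spot_in, masks_of, grip_point_offset gives the robot as it stands. The module is installed in compiled form; this text tells all that it offers.
- The arm moves only by the shell command python3 -m creep 'ROWS' [FORCE]. ROWS is a JSON object of lists of equal length, an entry for each row: "turn": the turn, a rotation vector about the tool's x, y, z in units of 8 degrees (1.0 is 8 degrees), a list of three; "translation": the shift along the tool's x, y, z in units of 40 mm (1.0 is 40 mm), a list of three; "hand": the opening, from -1 (shut) to 1 (fully open). In form: {"turn": [[rx, ry, rz], ...], "translation": [[tx, ty, tz], ...], "hand": [hand, ...]}. A call has 1 to 10 rows; each row is the pose to reach, as a shift and turn from the pose commanded when the call began, along the tool's axes at that moment; what a row does not reach only later rows make up. A row lasts 1/10 s, in which the tool goes at most 50 mm and 8.59 degrees, less where a joint would pass 70% of its speed; a pose out of reach is approached as far as the arm can. A call with a gripper value outside its range is refused whole. The fingers move at their own pace and stop on an object; FORCE is the grip in N (left out, the last holds). Time passes only in rows, so rows that repeat a pose let the fingers close. It gives the time, the measured TCP pose, the force, the opening and the grip force at its end, in the units of the state.
- get_state(): the state, without advancing time (a new reading comes with each control period).
- snapshot(name): name is "scene" or "side" or "wrist"; returns a dict with "color" (384x512x3 uint8, red, green, blue), "z_map" (384x512 float32, m along the optical axis (not along the pixel's ray), 0 where there is no reading), "mtx" (3x3 intrinsics, pixels), "pose" (4x4, takes a point from camera to world coordinates). Camera axes: x right, y down, z forward; pixel columns grow to the right and rows downward; lengths in m; the calibration is good to about 2 mm. The wrist camera is an equidistant fisheye: a pixel r from the principal point sees the ray r / f radians off the axis. A picture is of the moment at which its call begins.
- hand_in(): hands the job in; it is judged then, once.
Trained networks look in the newest picture that a camera, given by its name, has taken for a name from the list of things; names that differ only in an ending like _2 or _b are one class to them, and where a whole thing is asked for, a point or a joint stands for the part that bears it (a point fixed in the world has none). Each returns a list of dicts, best first, with "score" (0 to 1); they miss things now and then, are a little off and sometimes report something else, mostly with a low value. They report only what shows in the picture. A call takes as long as a camera call. They do not tell look-alikes from the thing itself.
- spot_in(query, camera): "xy" ([column, row] in pixels, amid what is visible of it).
- masks_of(query, camera): "mask" (384x512 bool, what is visible of it) and "xy" ([column, row] in pixels, amid what is visible of it).
The state is a dict: "time_s": time; "joints": joint angles; "qvel": joint speeds; "joint_torque": joint torques, N m; "eef_pos": TCP position; "eef_rot": TCP orientation; "ft_force": force on the tool from outside, world axes, zero at the start; "ft_torque": the same for the moment, N m; "width": finger opening in m; "grip_force": force on a finger pad.
Only numpy, scipy, OpenCV 4.12 (cv2) and the standard library are available. Lean on these libraries where they do the work, as an engineer would, in place of code of your own. Each camera call takes 0.05 s, during which the arm holds its last target. There are 200 camera calls.

## Working session

There is one attempt and no reset: what is moved stays moved. The work goes in short steps, Python scripts to look and compute and a shell command to move; the robot and the scene stay as the last step left them, time stands still between calls to the robot, and variables do not carry over. Pictures are saved under pics/ and viewed, at most 10 in all, crops included, and the job is handed in when it is done.

```bash
mkdir -p pics
cat > h.py <<'E'
import numpy as np, cv2
from cell import *
def world(s,m):
    v,u=np.nonzero(m&(s["z_map"]>0)); z=s["z_map"][v,u]; K=s["mtx"]
    p=np.c_[(u-K[0,2])/K[0,0]*z,(v-K[1,2])/K[1,1]*z,z]
    return p@s["pose"][:3,:3].T+s["pose"][:3,3]
E
python3 - <<'E'
from h import *
st=get_state();print({k:np.round(v,3).tolist() for k,v in st.items()})
ims=[]
for c in("scene","side"):
    s=snapshot(c);ims.append(s["color"])
    for q in("tin_a","padlock_center","spring_clamp_center","tape_roll_center","board"):
        for d in masks_of(q,c):
            p=world(s,d["mask"]);
            if len(p): print(c,q,round(d["score"],2),np.round(d["xy"]),len(p),np.percentile(p,5,0).round(3),np.percentile(p,95,0).round(3))
im=np.vstack(ims)
im=cv2.resize(np.hstack(ims),(800,300));cv2.imwrite("pics/a.png",im[:,:,::-1])
cv2.imwrite("pics/scene.png",ims[0][:,:,::-1])
E
```

```text
{'time_s': 0.0, 'joints': [68.76, 22.016, 0.938, 78.562, -0.362, 79.537, -2.663], 'qvel': [-0.006, 0.044, 0.126, 0.104, 0.055, 0.086, 0.042], 'joint_torque': [0.0, -62.758, 0.845, -37.182, 0.017, 0.014, -0.0], 'eef_pos': [0.189, -0.595, 0.23], 'eef_rot': [[0.953, 0.303, -0.001], [0.303, -0.953, 0.002], [-0.0, -0.002, -1.0]], 'ft_force': [0.342, 0.738, 0.859], 'ft_torque': [-0.003, 0.062, -0.025], 'grip_force': 0.0, 'width': 0.086}
scene tin_a 0.96 [225. 190.] 776 [0.477 0.083 0.027] [0.521 0.127 0.099]
scene tin_a 0.96 [168. 176.] 670 [0.393 0.216 0.017] [0.439 0.262 0.081]
scene tin_a 0.87 [263. 151.] 600 [0.652 0.137 0.009] [0.694 0.178 0.081]
scene tin_a 0.74 [162. 207.] 868 [0.338 0.133 0.008] [0.385 0.179 0.081]
scene tin_a 0.73 [260. 214.] 905 [ 0.489 -0.031  0.024] [0.534 0.014 0.099]
scene tin_a 0.65 [194. 158.] 622 [0.497 0.229 0.008] [0.538 0.27  0.081]
scene padlock_center 0.71 [204. 240.] 254 [0.374 0.035 0.003] [0.425 0.067 0.016]
scene spring_clamp_center 0.8 [242. 292.] 751 [ 0.371 -0.159  0.009] [ 0.414 -0.072  0.017]
scene spring_clamp_center 0.32 [259. 214.] 900 [ 0
[... 505 characters left out ...]
]
side tin_a 0.68 [181. 224.] 1105 [0.652 0.145 0.004] [0.701 0.191 0.081]
side tin_a 0.61 [314. 248.] 1194 [0.395 0.221 0.005] [0.443 0.271 0.081]
side tin_a 0.6 [254. 162.] 770 [ 0.492 -0.019  0.035] [0.539 0.024 0.099]
side tin_a 0.59 [333. 218.] 987 [0.341 0.141 0.01 ] [0.388 0.187 0.081]
side padlock_center 0.58 [308. 195.] 225 [0.374 0.039 0.001] [0.423 0.072 0.015]
side padlock_center 0.53 [251. 159.] 807 [ 0.491 -0.024  0.025] [0.539 0.024 0.099]
side tape_roll_center 0.88 [217. 204.] 716 [0.577 0.037 0.005] [0.637 0.1   0.027]
side tape_roll_center 0.35 [266. 198.] 984 [0.48  0.093 0.024] [0.527 0.138 0.099]
side board 0.85 [251. 204.] 2556 [ 0.458 -0.153  0.012] [0.564 0.181 0.021]
```

View pics/a.png

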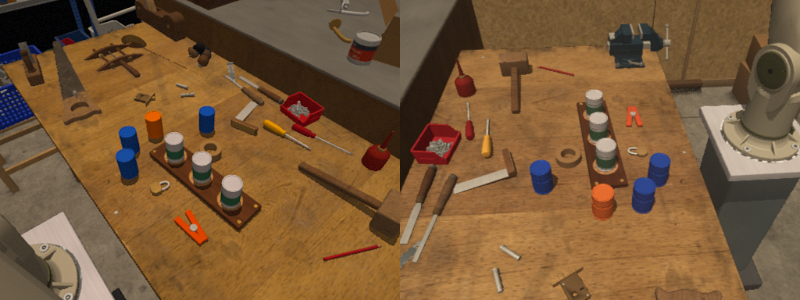

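The green-banded tins on the board are at scene pixels (225,190), (260,214) and about (297,247). Look-alikes are blue at (162,207), (168,176) and (263,151), and orange at (194,158). I choose the three banded ones and will check them in a crop.

Run:
```python
from h import *
P=[]
for c in("scene","side"):
    s=snapshot(c); p=world(s,np.ones((384,512),bool)); P.append(p)
    if c=="scene": cv2.imwrite("pics/b.png",cv2.resize(s["color"][120:320,130:360],None,fx=3,fy=3)[:550,:,::-1])
g=np.array([[.503,.11],[.515,0],[.522,-.115]])
for k in g:
    o=[]
    for p in P:
        q=p[(np.hypot(*(p[:,:2]-k).T)<.05)&(p[:,2]>.09)&(p[:,2]<.11)]
        (c,r)=cv2.minEnclosingCircle(q[:,:2].astype(np.float32)); o.append([*c,r,np.median(q[:,2]),len(q)])
    print(np.round(o,4).tolist())
```

```text
[[0.5024, 0.1096, 0.0279, 0.0976, 359.0], [0.5015, 0.11, 0.0293, 0.097, 434.0]]
[[0.5154, -0.0042, 0.0278, 0.0975, 421.0], [0.5156, -0.0022, 0.029, 0.0973, 349.0]]
[[0.5215, -0.1205, 0.0283, 0.0974, 525.0], [0.5212, -0.118, 0.0294, 0.0974, 283.0]]
```

View pics/b.png

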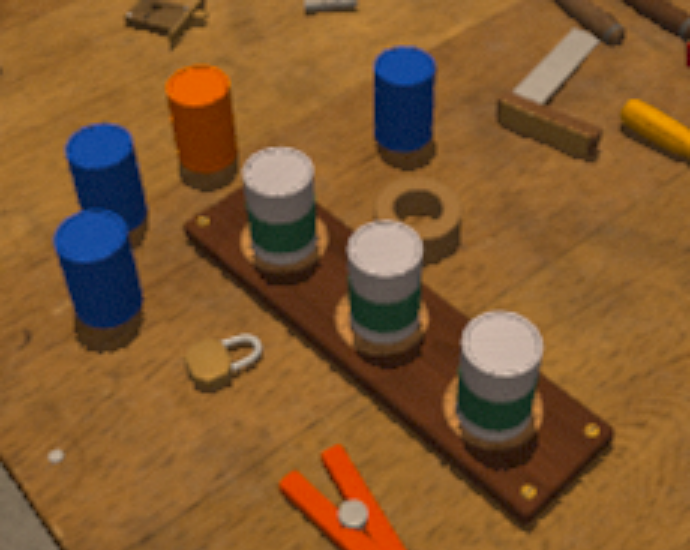

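The crop shows the three green-banded tins on the pads. In world coordinates they are left (0.502,0.110), middle (0.5155,-0.003) and right (0.5215,-0.119), tops at 0.098. I'll grip across the row.

```bash
python3 -m creep '{"turn":[[0,0,-0.3],[0,0,-0.8],[0,0,-1.4],[0,0,-2.0],[0,0,-2.6],[0,0,-3.3],[0,0,-3.9],[0,0,-4.5],[0,0,-4.8],[0,0,-5]],"translation":[[0.4,-0.2,0],[1.2,-0.6,0],[2.3,-1.1,0],[3.5,-1.7,0],[4.7,-2.3,0],[5.9,-2.9,0],[7.0,-3.4,0],[8.0,-3.9,0],[8.7,-4.25,0],[9,-4.4,0]],"hand":[1,1,1,1,1,1,1,1,1,1]}' 40
cat >> h.py <<'E'
import sys
def go(x,y,z,ang):
    "tool-axis shift (40mm) and z turn (8deg) to bring TCP to x,y,z with tool y axis at ang deg"
    s=get_state();R=np.array(s["eef_rot"]);d=np.array([x,y,z])-s["eef_pos"]
    a=np.degrees(np.arctan2(R[1,1],R[0,1]))
    print("t",round(s["time_s"],2),"shift",np.round(R.T@d/.04,2),"turn",round(-(ang-a)/8,2),"F",np.round(s["ft_force"],2),"w",round(s["width"],4),"g",s["grip_force"],"tilt",np.round(R[:,2],3),"pos",np.round(s["eef_pos"],4))
if __name__=="__main__": go(*map(float,sys.argv[1:]))
E
python3 h.py .502 .110 .16 5
```

```text
time_s: 1.7
eef_pos: [0.4828, -0.313, 0.2316]
eef_rot: [[0.526, 0.851, 0.002], [0.851, -0.526, 0.002], [0.002, 0.001, -1.0]]
ft_force: [-0.6, 0.5, 1.7]
width: 0.0855
grip_force: 0.0
t 1.7 shift [ 9.24 -5.15  1.81] turn -4.59 F [-0.65  0.5   1.68] w 0.0855 g 0.0 tilt [ 0.002  0.002 -1.   ] pos [ 0.4828 -0.313   0.2316]
```

```bash
python3 -m creep '{"turn":[[0,0,-0.3],[0,0,-0.8],[0,0,-1.3],[0,0,-1.9],[0,0,-2.5],[0,0,-3.1],[0,0,-3.6],[0,0,-4.1],[0,0,-4.4],[0,0,-4.6]],"translation":[[0.6,-0.3,0],[1.5,-0.8,0],[2.5,-1.4,0.1],[3.5,-1.9,0.3],[4.5,-2.5,0.6],[5.5,-3.1,0.9],[6.5,-3.6,1.2],[7.5,-4.2,1.5],[8.4,-4.7,1.7],[9.0,-5.0,1.8]],"hand":[1,1,1,1,1,1,1,1,1,1]}'
python3 -m creep '{"turn":[[0,0,0],[0,0,0],[0,0,0]],"translation":[[0.27,0,0],[0.27,0,0],[0.27,0,0]],"hand":[1,1,1]}'
python3 h.py .502 .110 .053 5
python3 - <<'E'
from h import *
s=snapshot("wrist");d=masks_of("tin_a","wrist")
print(np.round(s["mtx"],1).tolist(),np.round(s["pose"],3).tolist())
for x in d: print(x["score"],x["xy"],x["mask"].sum())
K=s["mtx"];f=K[0,0];v,u=np.indices((384,512));r=np.hypot(u-K[0,2],v-K[1,2])+1e-9;t=r/f
z=s["z_map"];rho=z*np.tan(np.minimum(t,1.5))
p=np.stack([rho*(u-K[0,2])/r,rho*(v-K[1,2])/r,z],-1)[z>0]@s["pose"][:3,:3].T+s["pose"][:3,3]
for k in ((.502,.11),(.5155,-.003),(.5215,-.119)):
    q=p[(np.hypot(*(p[:,:2]-k).T)<.045)&(p[:,2]>.09)&(p[:,2]<.106)]
    if len(q)>20: print(cv2.minEnclosingCircle(q[:,:2].astype(np.float32)),q.mean(0),len(q))
cv2.imwrite("pics/w.png",s["color"][:,:,::-1])
E
```

```text
time_s: 2.7
eef_pos: [0.5017, 0.0959, 0.1589]
eef_rot: [[-0.084, 0.997, -0.0], [0.997, 0.084, 0.0], [0.0, -0.0, -1.0]]
ft_force: [0.1, -1.1, -0.6]
width: 0.0852
grip_force: 0.0
time_s: 3.0
eef_pos: [0.5023, 0.1015, 0.1595]
eef_rot: [[-0.076, 0.997, 0.0], [0.997, 0.076, -0.001], [-0.001, 0.0, -1.0]]
ft_force: [-0.3, -1.1, -0.3]
width: 0.0855
grip_force: 0.0
t 3.0 shift [0.21 0.01 2.66] turn -0.08 F [-0.27 -1.08 -0.33] w 0.0855 g 0.0 tilt [ 0.    -0.001 -1.   ] pos [0.5023 0.1015 0.1595]
[[297.3, 0.0, 260.5], [0.0, 297.3, 189.4], [0.0, 0.0, 1.0]] [[0.997, 0.073, 0.022, 0.498], [0.076, -0.954, -0.291, 0.176], [-0.0, 0.292, -0.956, 0.302], [0.0, 0.0, 0.0, 1.0]]
0.93 [297.9, 19.2] 2968
0.89 [258.5, 187.5] 4976
0.74 [445.1, 136.2] 4047
0.67 [262.2, 291.5] 3837
0.64 [113.9, 113.5] 4580
0.6 [175.5, 25.7] 3803
0.22 [351.7, 204.3] 2932
((0.5027889013290405, 0.1109880805015564), 0.027626024559140205) [0.50271584 0.11208755 0.09672517] 4336
((0.5155485272407532, -0.0022197081707417965), 0.027583612129092216) [0.51485989 0.00505453 0.09624862] 1974
```

View pics/w.png

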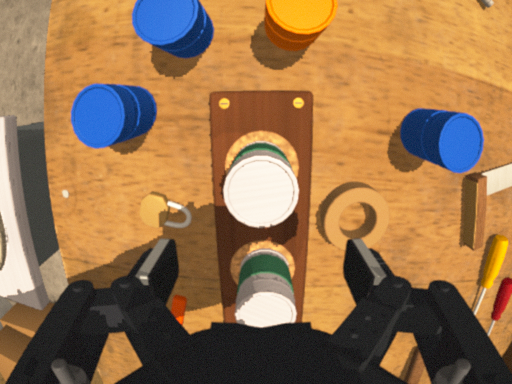

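The wrist view shows the left tin's lid at (260,190), between the fingers' sides and clear of the tape roll. I go down, letting the lag settle on the way.

```bash
python3 -m creep '{"turn":[[0,0,0],[0,0,0]],"translation":[[0,0,0.1],[0,0,0.3]],"hand":[1,1]}'
python3 h.py .5028 .111 .052 5
```

```text
time_s: 3.3
eef_pos: [0.5026, 0.1021, 0.1475]
eef_rot: [[-0.075, 0.997, 0.001], [0.997, 0.075, -0.0], [-0.0, 0.001, -1.0]]
ft_force: [-0.4, -0.2, -0.2]
width: 0.0852
grip_force: 0.0
t 3.3 shift [0.22 0.02 2.39] turn -0.08 F [-0.36 -0.23 -0.18] w 0.0852 g 0.0 tilt [ 0.001 -0.    -1.   ] pos [0.5026 0.1021 0.1475]
```

```bash
python3 -m creep '{"turn":[[0,0,0],[0,0,0],[0,0,0],[0,0,0],[0,0,0],[0,0,0],[0,0,0]],"translation":[[0.22,0,0.2],[0.22,0,0.7],[0.22,0,1.3],[0.22,0,1.8],[0.22,0,2.2],[0.22,0,2.4],[0.22,0,2.4]],"hand":[1,1,1,1,1,1,1]}'
python3 h.py .5028 .111 .052 5
```

```text
time_s: 4.0
eef_pos: [0.5003, 0.1121, 0.0499]
eef_rot: [[-0.078, 0.997, -0.003], [0.997, 0.078, 0.0], [0.0, -0.003, -1.0]]
ft_force: [0.0, -0.4, -0.1]
width: 0.0853
grip_force: 0.0
t 4.0 shift [-0.03  0.06 -0.05] turn -0.07 F [ 0.   -0.44 -0.07] w 0.0853 g 0.0 tilt [-0.003  0.    -1.   ] pos [0.5003 0.1121 0.0499]
```

```bash
python3 -m creep '{"turn":[[0,0,0],[0,0,0],[0,0,0],[0,0,0],[0,0,0],[0,0,0],[0,0,0],[0,0,0]],"translation":[[0,0.06,0],[0,0.06,0],[0,0.06,0],[0,0.06,0],[0,0.06,0],[0,0.06,0],[0,0.06,0],[0,0.06,0]],"hand":[0.5,-1,-1,-1,-1,-1,-1,-1]}' 50
python3 h.py .5028 .111 .052 5
```

```text
time_s: 4.8
eef_pos: [0.5038, 0.1123, 0.0524]
eef_rot: [[-0.078, 0.997, 0.001], [0.997, 0.078, -0.0], [-0.0, 0.001, -1.0]]
ft_force: [-5.3, -1.0, 5.5]
width: 0.054
grip_force: 51.9
t 4.8 shift [-0.03 -0.03  0.01] turn -0.07 F [-5.27 -1.04  5.5 ] w 0.054 g 51.880409717559814 tilt [ 0.001 -0.    -1.   ] pos [0.5038 0.1123 0.0524]
```

Gripped. Lifting 56 mm and hefting for about a second.

```bash
python3 -m creep '{"turn":[[0,0,0],[0,0,0],[0,0,0],[0,0,0],[0,0,0],[0,0,0],[0,0,0],[0,0,0],[0,0,0],[0,0,0]],"translation":[[0,0,-0.1],[0,0,-0.4],[0,0,-0.8],[0,0,-1.2],[0,0,-1.4],[0,0,-1.4],[0,0,-1.4],[0,0,-1.4],[0,0,-1.4],[0,0,-1.4]],"hand":[-1,-1,-1,-1,-1,-1,-1,-1,-1,-1]}'
for i in 1 2; do python3 -m creep '{"turn":[[0,0,0],[0,0,0],[0,0,0]],"translation":[[0,0,0],[0,0,0],[0,0,0]],"hand":[-1,-1,-1]}' | tail -3; done
python3 h.py .5028 .111 .052 5; python3 -c "from h import *;print(np.round(get_state()['joint_torque'],2))"
```

```text
time_s: 5.8
eef_pos: [0.5034, 0.1121, 0.1068]
eef_rot: [[-0.077, 0.997, -0.001], [0.997, 0.077, 0.0], [0.0, -0.001, -1.0]]
ft_force: [-0.9, 0.6, -6.0]
width: 0.0543
grip_force: 54.0
ft_force: [-0.1, 0.1, -4.8]
width: 0.0539
grip_force: 54.0
ft_force: [0.5, -0.4, -5.9]
width: 0.054
grip_force: 54.0
t 6.4 shift [-0.02 -0.03  1.38] turn -0.07 F [ 0.51 -0.42 -5.86] w 0.054 g 54.031861424446106 tilt [ 0.  0. -1.] pos [0.5038 0.1121 0.1074]
[-0.000e+00 -5.016e+01 -6.890e+00 -3.504e+01  2.000e-02  0.000e+00
 -0.000e+00]
```

It reads about -5.6 N, probably the full one. Setting it back and comparing with the others.

```bash
python3 -m creep '{"turn":[[0,0,0],[0,0,0],[0,0,0],[0,0,0],[0,0,0],[0,0,0],[0,0,0],[0,0,0],[0,0,0]],"translation":[[0,0,0.2],[0,0,0.6],[0,0,1.0],[0,0,1.25],[0,0,1.35],[0,0,1.38],[0,0,1.38],[0,0,1.38],[0,0,1.38]],"hand":[-1,-1,-1,-1,-1,-1,-1,-1,-1]}'
python3 -m creep '{"turn":[[0,0,0],[0,0,0],[0,0,0],[0,0,0],[0,0,0]],"translation":[[0,0,0],[0,0,0],[0,0,0],[0,0,0],[0,0,0]],"hand":[-0.2,0.3,1,1,1]}'
python3 h.py .5028 .111 .16 5
```

```text
time_s: 7.3
eef_pos: [0.5042, 0.1122, 0.0524]
eef_rot: [[-0.077, 0.997, 0.001], [0.997, 0.077, 0.0], [0.0, 0.001, -1.0]]
ft_force: [-0.3, -0.3, -4.5]
width: 0.0543
grip_force: 54.3
time_s: 7.8
eef_pos: [0.5041, 0.1122, 0.0525]
eef_rot: [[-0.077, 0.997, 0.001], [0.997, 0.077, 0.0], [0.0, 0.001, -1.0]]
ft_force: [-0.3, -0.5, -0.1]
width: 0.0853
grip_force: 0.0
t 7.8 shift [-0.03 -0.03 -2.69] turn -0.07 F [-0.31 -0.48 -0.14] w 0.0853 g 0.0 tilt [ 0.001  0.    -1.   ] pos [0.5041 0.1122 0.0525]
```

```bash
python3 -m creep '{"turn":[[0,0,0],[0,0,0],[0,0,0],[0,0,0],[0,0,0],[0,0,0],[0,0,0],[0,0,0],[0,0,0],[0,0,0]],"translation":[[0,0,-0.3],[0,0,-1.0],[0,0,-1.8],[0,0,-2.4],[-0.3,0,-2.5],[-1.0,0.03,-2.5],[-1.8,0.05,-2.5],[-2.5,0.06,-2.5],[-2.88,0.06,-2.5],[-2.88,0.06,-2.5]],"hand":[1,1,1,1,1,1,1,1,1,1]}'
python3 h.py .5155 -.0025 .052 5
```

```text
time_s: 8.8
eef_pos: [0.515, -0.0062, 0.152]
eef_rot: [[-0.072, 0.997, -0.001], [0.997, 0.072, -0.001], [-0.001, -0.001, -1.0]]
ft_force: [0.4, -0.0, 0.4]
width: 0.0853
grip_force: 0.0
t 8.8 shift [0.09 0.02 2.5 ] turn -0.11 F [ 0.39 -0.03  0.36] w 0.0853 g 0.0 tilt [-0.001 -0.001 -1.   ] pos [ 0.515  -0.0062  0.152 ]
```

```bash
python3 - <<'E'
from h import *
s=snapshot("wrist")
K=s["mtx"];f=K[0,0];v,u=np.indices((384,512));r=np.hypot(u-K[0,2],v-K[1,2])+1e-9;t=r/f
z=s["z_map"];rho=z*np.tan(np.minimum(t,1.5))
p=np.stack([rho*(u-K[0,2])/r,rho*(v-K[1,2])/r,z],-1)[z>0]@s["pose"][:3,:3].T+s["pose"][:3,3]
for k in ((.502,.11),(.5155,-.003),(.5215,-.119)):
    q=p[(np.hypot(*(p[:,:2]-k).T)<.045)&(p[:,2]>.09)&(p[:,2]<.106)]
    if len(q)>20: print(cv2.minEnclosingCircle(q[:,:2].astype(np.float32)),q.mean(0),len(q))
E
python3 h.py .5155 -.0025 .052 5
```

```text
((0.5052827000617981, 0.11101541668176651), 0.02760273776948452) [0.50527379 0.11057078 0.09680564] 5098
((0.515541672706604, -0.003258080454543233), 0.027810735628008842) [ 0.51551869 -0.00167646  0.0967003 ] 4489
((0.520977258682251, -0.11514199525117874), 0.027008820325136185) [ 0.5205187  -0.1037434   0.09605341] 1251
t 8.85 shift [0.03 0.02 2.5 ] turn -0.09 F [-0.63  0.89 -0.54] w 0.0852 g 0.0 tilt [-0. -0. -1.] pos [ 0.5149 -0.0039  0.152 ]
```

Left tin stands fine (moved 2.5 mm). Down onto the middle one and grip.

```bash
python3 -m creep '{"turn":[[0,0,0],[0,0,0],[0,0,0],[0,0,0],[0,0,0],[0,0,0],[0,0,0],[0,0,0]],"translation":[[0.03,0.02,0.2],[0.03,0.02,0.7],[0.03,0.02,1.3],[0.03,0.02,1.9],[0.03,0.02,2.3],[0.03,0.02,2.48],[0.03,0.02,2.48],[0.03,0.02,2.48]],"hand":[1,1,1,1,1,1,1,1]}'
python3 h.py .5155 -.0032 .052 5
```

```text
time_s: 9.65
eef_pos: [0.5162, -0.0005, 0.0535]
eef_rot: [[-0.079, 0.997, 0.001], [0.997, 0.079, 0.0], [0.0, 0.001, -1.0]]
ft_force: [-0.3, 0.5, -0.7]
width: 0.0854
grip_force: 0.0
t 9.65 shift [-0.07 -0.02  0.04] turn -0.06 F [-0.29  0.53 -0.72] w 0.0854 g 0.0 tilt [ 0.001  0.    -1.   ] pos [ 5.162e-01 -5.000e-04  5.350e-02]
```

```bash
python3 -m creep '{"turn":[[0,0,0],[0,0,0],[0,0,0],[0,0,0],[0,0,0],[0,0,0],[0,0,0],[0,0,0]],"translation":[[-0.05,-0.02,0],[-0.05,-0.02,0],[-0.05,-0.02,0],[-0.05,-0.02,0],[-0.05,-0.02,0],[-0.05,-0.02,0],[-0.05,-0.02,0],[-0.05,-0.02,0]],"hand":[0.5,-1,-1,-1,-1,-1,-1,-1]}' 50
python3 -m creep '{"turn":[[0,0,0],[0,0,0],[0,0,0],[0,0,0],[0,0,0],[0,0,0],[0,0,0],[0,0,0],[0,0,0],[0,0,0]],"translation":[[0,0,-0.1],[0,0,-0.4],[0,0,-0.8],[0,0,-1.2],[0,0,-1.4],[0,0,-1.4],[0,0,-1.4],[0,0,-1.4],[0,0,-1.4],[0,0,-1.4]],"hand":[-1,-1,-1,-1,-1,-1,-1,-1,-1,-1]}'
for i in 1 2; do python3 -m creep '{"turn":[[0,0,0],[0,0,0],[0,0,0]],"translation":[[0,0,0],[0,0,0],[0,0,0]],"hand":[-1,-1,-1]}' | tail -3; done
python3 h.py .5155 -.0032 .052 5
```

```text
time_s: 10.45
eef_pos: [0.5158, -0.0037, 0.0539]
eef_rot: [[-0.077, 0.997, 0.002], [0.997, 0.077, -0.0], [-0.001, 0.001, -1.0]]
ft_force: [-1.8, -0.2, 5.6]
width: 0.0539
grip_force: 52.6
time_s: 11.45
eef_pos: [0.5148, -0.0033, 0.1084]
eef_rot: [[-0.078, 0.997, -0.001], [0.997, 0.078, 0.0], [0.0, -0.001, -1.0]]
ft_force: [-0.0, -0.1, -2.5]
width: 0.0539
grip_force: 53.0
ft_force: [-0.1, -1.3, -1.8]
width: 0.0543
grip_force: 53.0
ft_force: [-0.4, -0.4, -1.8]
width: 0.0539
grip_force: 53.0
t 12.05 shift [0.   0.01 1.42] turn -0.07 F [-0.37 -0.36 -1.82] w 0.0539 g 52.983559370040894 tilt [ 0.  0. -1.] pos [ 0.5152 -0.0034  0.109 ]
```

Light (about 2 N). Setting it back and moving up toward the right tin.

```bash
python3 -m creep '{"turn":[[0,0,0],[0,0,0],[0,0,0],[0,0,0],[0,0,0],[0,0,0],[0,0,0],[0,0,0],[0,0,0]],"translation":[[0,0,0.2],[0,0,0.6],[0,0,1.0],[0,0,1.25],[0,0,1.35],[0,0,1.38],[0,0,1.38],[0,0,1.38],[0,0,1.38]],"hand":[-1,-1,-1,-1,-1,-1,-1,-1,-1]}'
python3 -m creep '{"turn":[[0,0,0],[0,0,0],[0,0,0],[0,0,0],[0,0,0]],"translation":[[0,0,0],[0,0,0],[0,0,0],[0,0,0],[0,0,0]],"hand":[-0.2,0.3,1,1,1]}'
python3 h.py .521 -.1185 .16 5
```

```text
time_s: 12.95
eef_pos: [0.5155, -0.0033, 0.054]
eef_rot: [[-0.077, 0.997, 0.001], [0.997, 0.077, 0.0], [0.0, 0.001, -1.0]]
ft_force: [-0.0, -0.7, 0.7]
width: 0.0543
grip_force: 53.1
time_s: 13.45
eef_pos: [0.5152, -0.0034, 0.0538]
eef_rot: [[-0.077, 0.997, 0.0], [0.997, 0.077, 0.0], [0.0, 0.0, -1.0]]
ft_force: [-1.0, 0.1, 0.1]
width: 0.0853
grip_force: 0.0
t 13.45 shift [-2.88 -0.08 -2.65] turn -0.07 F [-1.    0.1   0.14] w 0.0853 g 0.0 tilt [ 0.  0. -1.] pos [ 0.5152 -0.0034  0.0538]
```

```bash
python3 -m creep '{"turn":[[0,0,0],[0,0,0],[0,0,0],[0,0,0],[0,0,0],[0,0,0],[0,0,0],[0,0,0],[0,0,0],[0,0,0]],"translation":[[0,0,-0.3],[0,0,-1.0],[0,0,-1.8],[0,0,-2.4],[-0.3,0,-2.5],[-1.0,-0.03,-2.5],[-1.8,-0.05,-2.5],[-2.5,-0.08,-2.5],[-2.88,-0.08,-2.5],[-2.88,-0.08,-2.5]],"hand":[1,1,1,1,1,1,1,1,1,1]}'
python3 - <<'E'
from h import *
s=snapshot("wrist")
K=s["mtx"];f=K[0,0];v,u=np.indices((384,512));r=np.hypot(u-K[0,2],v-K[1,2])+1e-9;t=r/f
z=s["z_map"];rho=z*np.tan(np.minimum(t,1.5))
p=np.stack([rho*(u-K[0,2])/r,rho*(v-K[1,2])/r,z],-1)[z>0]@s["pose"][:3,:3].T+s["pose"][:3,3]
for k in ((.502,.11),(.5155,-.003),(.5215,-.119)):
    q=p[(np.hypot(*(p[:,:2]-k).T)<.045)&(p[:,2]>.09)&(p[:,2]<.106)]
    if len(q)>20: print(cv2.minEnclosingCircle(q[:,:2].astype(np.float32)),q.mean(0),len(q))
E
python3 h.py .521 -.119 .052 5
```

```text
time_s: 14.45
eef_pos: [0.5204, -0.1213, 0.1534]
eef_rot: [[-0.073, 0.997, -0.001], [0.997, 0.073, -0.0], [-0.0, -0.001, -1.0]]
ft_force: [-0.0, -0.3, -0.9]
width: 0.0858
grip_force: 0.0
((0.5165933966636658, -0.0026416524779051542), 0.027690548449754715) [ 0.51640636 -0.00325734  0.09677068] 5011
((0.5212910175323486, -0.11914404481649399), 0.027759380638599396) [ 0.52110824 -0.11766039  0.09671318] 4410
t 14.5 shift [-0.    0.01  2.54] turn -0.08 F [ 0.04  0.22 -0.19] w 0.085 g 0.0 tilt [-0.001  0.001 -1.   ] pos [ 0.5206 -0.1189  0.1534]
```

```bash
python3 -m creep '{"turn":[[0,0,0],[0,0,0],[0,0,0],[0,0,0],[0,0,0],[0,0,0],[0,0,0],[0,0,0]],"translation":[[0,0.01,0.2],[0,0.01,0.7],[0,0.01,1.3],[0,0.01,1.9],[0,0.01,2.3],[0,0.01,2.5],[0,0.01,2.5],[0,0.01,2.5]],"hand":[1,1,1,1,1,1,1,1]}'
python3 h.py .521 -.119 .052 5
```

```text
time_s: 15.3
eef_pos: [0.5217, -0.1177, 0.0543]
eef_rot: [[-0.079, 0.997, 0.001], [0.997, 0.079, 0.0], [0.0, 0.001, -1.0]]
ft_force: [-0.8, 0.2, 0.4]
width: 0.0852
grip_force: 0.0
t 15.3 shift [-0.03 -0.02  0.06] turn -0.06 F [-0.84  0.22  0.38] w 0.0852 g 0.0 tilt [ 0.001  0.    -1.   ] pos [ 0.5217 -0.1177  0.0543]
```

```bash
python3 -m creep '{"turn":[[0,0,0],[0,0,0],[0,0,0],[0,0,0],[0,0,0],[0,0,0],[0,0,0],[0,0,0]],"translation":[[-0.03,-0.02,0],[-0.03,-0.02,0],[-0.03,-0.02,0],[-0.03,-0.02,0],[-0.03,-0.02,0],[-0.03,-0.02,0],[-0.03,-0.02,0],[-0.03,-0.02,0]],"hand":[0.5,-1,-1,-1,-1,-1,-1,-1]}' 50
python3 -m creep '{"turn":[[0,0,0],[0,0,0],[0,0,0],[0,0,0],[0,0,0],[0,0,0],[0,0,0],[0,0,0],[0,0,0],[0,0,0]],"translation":[[0,0,-0.1],[0,0,-0.4],[0,0,-0.8],[0,0,-1.2],[0,0,-1.4],[0,0,-1.4],[0,0,-1.4],[0,0,-1.4],[0,0,-1.4],[0,0,-1.4]],"hand":[-1,-1,-1,-1,-1,-1,-1,-1,-1,-1]}'
for i in 1 2; do python3 -m creep '{"turn":[[0,0,0],[0,0,0],[0,0,0]],"translation":[[0,0,0],[0,0,0],[0,0,0]],"hand":[-1,-1,-1]}' | tail -3; done
python3 h.py .521 -.119 .052 5
```

```text
time_s: 16.1
eef_pos: [0.5211, -0.1201, 0.0548]
eef_rot: [[-0.077, 0.997, 0.001], [0.997, 0.077, -0.001], [-0.001, 0.001, -1.0]]
ft_force: [-1.7, -1.4, 6.3]
width: 0.0543
grip_force: 52.7
time_s: 17.1
eef_pos: [0.5203, -0.1196, 0.1092]
eef_rot: [[-0.077, 0.997, -0.001], [0.997, 0.077, 0.0], [0.001, -0.001, -1.0]]
ft_force: [0.5, 1.0, -1.6]
width: 0.0539
grip_force: 53.0
ft_force: [0.8, -0.2, -1.1]
width: 0.0538
grip_force: 53.0
ft_force: [0.5, -0.2, -1.8]
width: 0.0539
grip_force: 53.0
t 17.7 shift [0.02 0.01 1.44] turn -0.07 F [ 0.54 -0.18 -1.81] w 0.0539 g 52.968242168426514 tilt [ 0.  0. -1.] pos [ 0.5206 -0.1197  0.1097]
```

Also light (about 1.5 N), so the left tin is the full one. Setting this one back.

```bash
python3 -m creep '{"turn":[[0,0,0],[0,0,0],[0,0,0],[0,0,0],[0,0,0],[0,0,0],[0,0,0],[0,0,0],[0,0,0]],"translation":[[0,0,0.2],[0,0,0.6],[0,0,1.0],[0,0,1.25],[0,0,1.35],[0,0,1.38],[0,0,1.38],[0,0,1.38],[0,0,1.38]],"hand":[-1,-1,-1,-1,-1,-1,-1,-1,-1]}'
python3 -m creep '{"turn":[[0,0,0],[0,0,0],[0,0,0],[0,0,0],[0,0,0]],"translation":[[0,0,0],[0,0,0],[0,0,0],[0,0,0],[0,0,0]],"hand":[-0.2,0.3,1,1,1]}'
python3 -m creep '{"turn":[[0,0,0],[0,0,0],[0,0,0],[0,0,0],[0,0,0],[0,0,0]],"translation":[[0,0,-0.3],[0,0,-1.0],[0,0,-1.8],[0,0,-2.4],[0,0,-2.5],[0,0,-2.5]],"hand":[1,1,1,1,1,1]}'
python3 h.py .5053 .111 .152 5
```

```text
time_s: 18.6
eef_pos: [0.5209, -0.1197, 0.0548]
eef_rot: [[-0.077, 0.997, 0.001], [0.997, 0.077, -0.0], [-0.0, 0.001, -1.0]]
ft_force: [-0.8, 0.2, -1.2]
width: 0.0541
grip_force: 53.2
time_s: 19.1
eef_pos: [0.5207, -0.1197, 0.0546]
eef_rot: [[-0.077, 0.997, 0.0], [0.997, 0.077, 0.0], [0.0, 0.0, -1.0]]
ft_force: [-0.1, -0.2, 0.4]
width: 0.0855
grip_force: 0.0
time_s: 19.7
eef_pos: [0.5212, -0.1198, 0.156]
eef_rot: [[-0.077, 0.997, 0.002], [0.997, 0.077, -0.001], [-0.001, 0.002, -1.0]]
ft_force: [0.0, 0.2, 0.1]
width: 0.0851
grip_force: 0.0
t 19.7 shift [5.78 0.05 0.09] turn -0.07 F [0.04 0.24 0.14] w 0.0851 g 0.0 tilt [ 0.002 -0.001 -1.   ] pos [ 0.5212 -0.1198  0.156 ]
```

```bash
python3 -m creep '{"turn":[[0,0,0],[0,0,0],[0,0,0],[0,0,0],[0,0,0],[0,0,0],[0,0,0],[0,0,0],[0,0,0],[0,0,0]],"translation":[[0.3,0,0],[1.0,0,0],[1.9,0,0],[2.9,0,0],[3.9,0.05,0],[4.8,0.05,0],[5.5,0.05,0],[5.78,0.05,0],[5.78,0.05,0],[5.78,0.05,0]],"hand":[1,1,1,1,1,1,1,1,1,1]}' | head -2
python3 h.py .5053 .111 .052 5
```

```text
time_s: 20.7
eef_pos: [0.5044, 0.1097, 0.1538]
t 20.7 shift [0.03 0.03 2.55] turn -0.08 F [-0.63 -0.26 -0.19] w 0.0852 g 0.0 tilt [-0.001 -0.001 -1.   ] pos [0.5044 0.1097 0.1538]
```

```bash
python3 -m creep '{"turn":[[0,0,0],[0,0,0],[0,0,0],[0,0,0],[0,0,0],[0,0,0],[0,0,0],[0,0,0]],"translation":[[0.02,0.02,0.2],[0.02,0.02,0.7],[0.02,0.02,1.3],[0.02,0.02,1.9],[0.02,0.02,2.3],[0.02,0.02,2.52],[0.02,0.02,2.52],[0.02,0.02,2.52]],"hand":[1,1,1,1,1,1,1,1]}' | head -4
python3 h.py .5053 .111 .052 5
```

```text
time_s: 21.5
eef_pos: [0.5058, 0.1114, 0.0541]
eef_rot: [[-0.076, 0.997, 0.0], [0.997, 0.076, 0.0], [0.0, 0.0, -1.0]]
ft_force: [-0.8, 0.6, -0.7]
t 21.5 shift [-0.01 -0.01  0.05] turn -0.08 F [-0.77  0.57 -0.69] w 0.0852 g 0.0 tilt [ 0.  0. -1.] pos [0.5058 0.1114 0.0541]
```

```bash
python3 -m creep '{"turn":[[0,0,0],[0,0,0],[0,0,0],[0,0,0],[0,0,0],[0,0,0],[0,0,0],[0,0,0]],"translation":[[0,0,0],[0,0,0],[0,0,0],[0,0,0],[0,0,0],[0,0,0],[0,0,0],[0,0,0]],"hand":[0.5,-1,-1,-1,-1,-1,-1,-1]}' 50
python3 -m creep '{"turn":[[0,0,0],[0,0,0],[0,0,0],[0,0,0],[0,0,0],[0,0,0],[0,0,0],[0,0,0],[0,0,0],[0,0,0]],"translation":[[0,0,-0.1],[0,0,-0.4],[0,0,-0.9],[0,0,-1.6],[0,0,-2.3],[0,0,-3.0],[0,0,-3.7],[0,0,-4.2],[0,0,-4.5],[0,0,-4.6]],"hand":[-1,-1,-1,-1,-1,-1,-1,-1,-1,-1]}'
python3 -m creep '{"turn":[[0,0,0],[0,0,0],[0,0,0],[0,0,0],[0,0,0],[0,0,0],[0,0,0],[0,0,0]],"translation":[[0,0,0],[0,0,0],[0,0,0],[0,0,0],[0,0,0],[0,0,0],[0,0,0],[0,0,0]],"hand":[-1,-1,-1,-1,-1,-1,-1,-1]}'
python3 - <<'E'
from h import *
a,b=snapshot("scene")["color"],snapshot("side")["color"]
cv2.imwrite("pics/end.png",cv2.resize(np.hstack([a,b]),(800,300))[:,:,::-1])
E
```

```text
time_s: 22.3
eef_pos: [0.5055, 0.1118, 0.0547]
eef_rot: [[-0.077, 0.997, 0.001], [0.997, 0.077, -0.0], [-0.0, 0.001, -1.0]]
ft_force: [-3.8, -1.2, 6.9]
width: 0.0537
grip_force: 51.7
time_s: 23.3
eef_pos: [0.5057, 0.112, 0.2391]
eef_rot: [[-0.078, 0.997, 0.002], [0.997, 0.078, 0.0], [0.0, 0.002, -1.0]]
ft_force: [0.1, -0.3, -5.8]
width: 0.0541
grip_force: 54.2
time_s: 24.1
eef_pos: [0.5054, 0.1118, 0.2377]
eef_rot: [[-0.077, 0.997, 0.0], [0.997, 0.077, 0.0], [0.0, 0.0, -1.0]]
ft_force: [-1.3, -0.0, -6.5]
width: 0.0542
grip_force: 54.2
```

View pics/end.png

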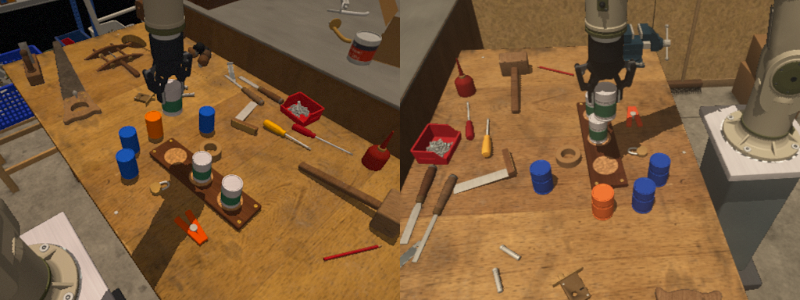

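The full tin is held upright at (172,97) in the left view, underside about 20 cm up. The two light tins stand at (202,168) and (231,194), and the bystanders haven't moved.

```bash
python3 -c "from cell import hand_in;print(hand_in())"
```

```text
the job is handed in; nothing more can be done
None
```

I handed the job in with the left tin, the full one (about 5–6 N against about 2 N for the other two), held upright about 20 cm above the bench; the two lighter tins stand on their own pads and the padlock, clamp and tape roll are where they were.

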